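Put the mixed-up lemon, mandarin and salt back in their places

TASK

Three things got mixed up: the lemon belongs in the blue dish, the salt shaker stands on the round wooden coaster, and the mandarin goes into the well of the snack box. Slide the box's clear cover right back, move each thing to its own place (the cork trivet is free to park something on meanwhile, and must be empty at the end), and slide the cover fully shut over the mandarin. Leave the green mug standing where it is.

Things in the scene. Friction and masses are not known exactly. Their poses are not given: they have to be found in the camera images.
- lemon_mid (a point): yellow lemon, 78 x 55 x 56 mm; this point is its centre, 28 mm above its underside, x along its long axis. At the start it lies in the well of the snack box. It can roll on a flat surface
- mandarin_mid (a point): orange mandarin, round, 55 mm across and 48 mm tall; this point is its centre, 24 mm above its underside. At the start it lies on the wooden coaster. It can roll on a flat surface
- salt: salt shaker, clear with a grey top, round, 44 mm across and 90 mm tall, origin at the centre of its underside, z up. At the start it stands in the blue dish
- snack_box: white snack box, fixed to the worktop, origin under the centre of its open well, on the worktop. The well is 140 x 140 mm inside with 5 mm walls; its inner floor is 5 mm up. The walls are 64 mm high, with lips along the two long sides up to 72 mm. Along its own +x, from 75 to 205 mm from the origin, is a closed rear compartment 64 mm high over which the cover slides back
- cover (a joint): clear flat cover of the snack box, 4 mm thick, top 70 mm above the worktop: 0 m = shut, grows as it slides along the box's +x, 0.125 m = fully back. It starts shut or a little open, needs about 1.5 N to slide, stays where it is left
- cover_handle (a point): grip point in the red upright bar at the middle of the clear cover, 88 mm above the worktop; the bar is 12 mm thick along the box's x, 70 mm long along the box's y, and runs from 70 to 96 mm above the worktop. Moves with the cover
- dish: shallow round blue dish, fixed, 108 mm across at the rim, rim 10 mm high, flat inner floor about 84 mm across and 4 mm up; origin at the centre of its underside. The lemon's place
- coaster: round wooden coaster with a raised rim, fixed, 84 mm outside, 74 mm inside the rim, rim 7 mm high, inner floor 4 mm up; origin at the centre of its underside. The salt shaker's place
- trivet: square cork trivet, fixed, 110 x 110 x 8 mm, empty at the start; origin at the centre of its underside. Free parking spot
- mug: mug, green above and cream below, 99 mm tall, 86 mm across plus a handle (121 mm overall), origin at the centre of its underside. A bystander that must stay
Mind the look-alikes: they are no part of the job. There is more than one size of the salt; the job needs the middle-sized.

How it is judged:
By the outcome, as a careful person would: the job done as asked, in the order asked, and still so for the second after the job is handed in, with the robot touching nothing.
It also fails if it takes over 136 s, if anything falls off the work surface, if the arm or the gripper's body presses on something with over 40 N, if the wrist force passes 120 N, or if a joint passes its speed limit or range.

ROBOT

A 7-joint arm with a two-finger parallel gripper is mounted at the origin on a cart in front of the work surface, level with it; the furniture and walls round the work are solid. World frame = base frame: x ahead of the robot, y to its left, z up, the work surface at z = 0. Lengths are in m, angles in rad, forces in N, time in s.
With the tool pointing down it reaches from about 0.35 to 0.9 m from the base axis. Payload 8.1 kg.
Tool frame: the origin (TCP) lies at the very end of the fingers, on their centre line; the grasp point (between the pads) lies 19 mm behind it (env.tcp_to_grasp is the z of the grasp point in the tool frame, in m); z points along the fingers, y is the line along which they close (so a half turn about z gives the same grasp; the last joint's range is limited). The gripper opens to 92 mm and grips with 3 to 60 N. Pads are 19 mm wide; open, the fingers measure 130 mm over their backs; the gripper's body (75 mm by 190 mm) begins 47 mm behind the grasp point.
Start: joints at [-1.432, 0.434, 0.025, 1.573, -0.012, 1.134, -0.075], TCP at [0.15, 0.607, 0.227] pointing down, gripper open.
Joint ranges: [-2.62, 2.62], [-0.44, 2.09], [-1.27, 1.32], [0.08, 2.57], [-1.32, 4.46], [0.12, 2], [-2.74, 2.74]. Speed limits (rad/s): [2.22, 2.22, 3.01, 3.01, 3.14, 3.14, 3.14].

INTERFACE

Orientations are given as a unit quaternion [x, y, z, w].
In Python, from bench import telemetry, optics, env gives the robot as it stands.
- The arm moves only by the tool apply_moves, never from a script. Its argument "increments" is one flat list of numbers, 7 for each row, row after row: the shift along the world's x, y, z as a fraction of full scale, then the turn, a rotation vector about the world's x, y, z as a fraction of full scale, then the closure, from -1 (fully open) to 1 (shut). A call has exactly 5 rows; each row is the pose to reach, as a shift and turn from the pose commanded when the call began, turning the shorter way round; what a row does not reach only later rows make up. Full scale, the value 1, is 0.12 m for a shift and 2 pi rad for a turn. A row lasts 1/12 s, in which the tool goes at most 41.7 mm and 7.16 degrees, less where a joint would pass 70% of its speed; a pose out of reach is approached as far as the arm can. A call with a number of a shift or a turn outside -1 to 1 is refused whole. A call with a gripper value outside its range is refused whole. The fingers move at their own pace and stop on an object; "grip_force" is the grip in N (left out, the last holds). Time passes only in rows, so rows that repeat a pose let the fingers close, or fill a call up. It gives the time, the measured TCP pose, the force, the opening and the grip force at its end, in the units of the state.
- telemetry.get_obs(): the state, without advancing time (a new reading comes with each control period).
- optics.grab_frame(name): name is "side" or "top"; returns (picture, depth): 384x512x3 uint8, red, green, blue; 384x512 float32, m along the optical axis (not along the pixel's ray), 0 where there is no reading.
- optics.calibration(name): a dict with "intrinsics" (3x3 intrinsics, pixels), "rvec" (rotation vector, rad) and "tvec" (3), from world to camera coordinates, as OpenCV has them. Camera axes: x right, y down, z forward; pixel columns grow to the right and rows downward; lengths in m; the calibration is good to about 2 mm. A picture is of the moment at which its call begins. calibration takes no time and is no camera call.
- env.sign_off(): hands the job in; it is judged then, once.
The state is a dict: "t": time; "q": joint angles; "qd": joint speeds; "effort": joint torques, N m; "eef_pos": TCP position; "tcp_rot": TCP orientation; "ft_force": force on the tool from outside, world axes, zero at the start; "moment": the same for the moment, N m; "width": opening from 0.0 (shut) to 1.0 (fully open); "gripper_force": force on a finger pad.
Only numpy, scipy, OpenCV 4.12 (cv2) and the standard library are available. Lean on these libraries where they do the work, as an engineer would, in place of code of your own. Each camera call takes 0.05 s, during which the arm holds its last target. There are 200 camera calls.

## Working session

There is one attempt and no reset: what is moved stays moved. The work goes in short steps, Python scripts to look and compute and a tool call to move; the robot and the scene stay as the last step left them, time stands still between calls to the robot, and variables do not carry over. Pictures are saved under pics/ and viewed, at most 14 in all, crops included, and the job is handed in when it is done.

Besides the shell and the picture viewer there is one more tool, called after ">>>" as name(argument=value, ...), one argument or row to a line, values as JSON. apply_moves: Moves the arm, as the interface text tells. Shift numbers are shares of 0.12 m and turn numbers shares of 2 pi rad, none past 1 either way. Its arguments: {"type":"object","properties":{"increments":{"type":"array"},"grip_force":{"type":"number"}},"required":["increments"]}

```bash
mkdir -p pics; ls; python3 - <<'E'
from bench import telemetry, optics, env
import cv2,numpy as np
print(telemetry.get_obs(), env.tcp_to_grasp)
for n in("top","side"):
    p,d=optics.grab_frame(n); cv2.imwrite(f"pics/{n}0.png",p[:,:,::-1]); np.save(f"pics/{n}0.npy",d)
    c=optics.calibration(n);print(c)
E
```

```text
pics
{'t': 0.0, 'q': array([-1.43158318,  0.4352099 ,  0.02497196,  1.57406582, -0.01163524,
        1.13397255, -0.07513168]), 'qd': array([-0.0004308 ,  0.00019214, -0.00049963, -0.00208299, -0.00022289,
        0.00075596, -0.00140409]), 'effort': array([ 6.78058859e-04, -6.67863250e+01,  9.85338986e-01, -3.14465904e+01,
       -6.04523253e-02,  4.28835943e-02,  1.47127748e-04]), 'eef_pos': array([0.14958973, 0.60633318, 0.22596516]), 'tcp_rot': array([ 1.20669341e-01,  9.92692470e-01, -7.54241049e-04, -3.85472539e-05]), 'ft_force': array([0.74224834, 0.074363  , 0.19368871]), 'moment': array([ 0.02523351,  0.00201761, -0.00774754]), 'gripper_force': 0.0, 'width': 1.0008450384996777} -0.0188
{'intrinsics': array([[500.12619652,   0.        , 252.96522109],
       [  0.        , 500.12619652, 190.86539278],
       [  0.        ,   0.        ,   1.        ]]), 'rvec': array([ 2.18147504, -2.12258373,  0.18147289]), 'tvec': array([0.01838718, 0.52076159, 1.46688555])}
{'intrinsics': array([[407.0530936 ,   0.        , 256.04086404],
       [  0.        , 407.0530936 , 194.48076149],
       [  0.        ,   0.        ,   1.        ]]), 'rvec': array([ 0.5191164 , -2.57317575,  1.36237756]), 'tvec': array([0.48576175, 0.15608661, 1.17078256])}
```

View pics/top0.png

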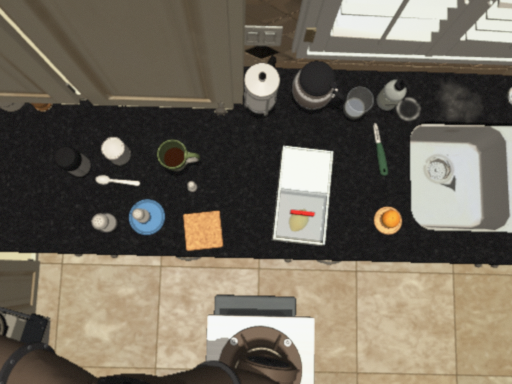

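View pics/side0.png

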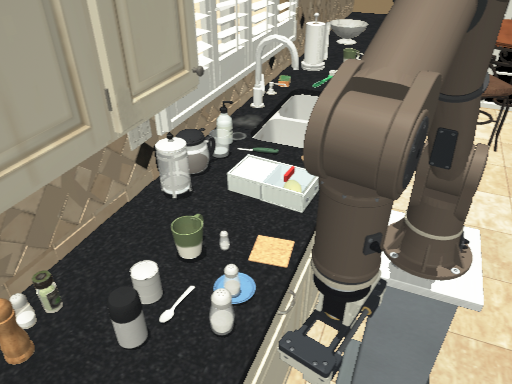

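The top view shows the snack box (305,195) with the red bar at (302,213), and the lemon beneath the cover at (299,223). The dish with the salt is at (147,217), the trivet at (203,230), the coaster with the mandarin at (388,220) and the mug at (173,154).

```bash
cat > h.py <<'E'
import cv2,numpy as np
from bench import optics,telemetry,env
def ray(n,u,v,z):
    c=optics.calibration(n);R=cv2.Rodrigues(c['rvec'])[0];o=-R.T@c['tvec']
    d=R.T@np.linalg.inv(c['intrinsics'])@np.array([u,v,1.]);return o+d*(z-o[2])/d[2]
def blob(p,lo,hi,roi=None,):
    h=cv2.cvtColor(p,cv2.COLOR_RGB2HSV);m=cv2.inRange(h,lo,hi)
    if roi:
        k=np.zeros_like(m);a,b,c,d=roi;k[b:d,a:c]=1;m*=k
    cs=cv2.findContours(m,cv2.RETR_EXTERNAL,cv2.CHAIN_APPROX_NONE)[0]
    return max(cs,key=cv2.contourArea) if cs else None
E
cat > m.py <<'E'
from h import *
p=cv2.imread("pics/top0.png")[:,:,::-1].copy()
def show(name,lo,hi,roi,z):
    c=blob(p,lo,hi,roi)
    if c is None: print(name,None);return
    r=cv2.minAreaRect(c);q=ray("top",*r[0],z)
    bx=np.array([ray("top",*k,z)[:2] for k in cv2.boxPoints(r)])
    e=bx[1]-bx[0],bx[2]-bx[1]
    print(name,q.round(4),[ (round(float(np.linalg.norm(k)),3),round(float(np.degrees(np.arctan2(k[1],k[0]))),1)) for k in e])
    return r
show("dish",(100,80,60),(125,255,255),(120,190,180,245),.01)
show("trivet",(5,60,120),(25,255,255),(175,200,235,260),.008)
show("coaster",(8,40,100),(30,255,255),(365,200,415,245),.007)
show("mandarin",(5,190,180),(20,255,255),(365,200,415,245),.024)
show("bar",(0,150,100),(4,255,255),(280,190,330,235),.096)
show("lemon",(20,60,100),(35,255,255),(280,190,330,240),.033)
show("box",(0,0,120),(180,50,255),(265,140,340,250),.068)
show("saltR",(0,0,90),(100,60,255),(128,195,160,235),.09)
show("mug",(25,80,30),(70,255,200),(150,130,205,175),.099)
im=cv2.hconcat([cv2.resize(p[180:260,85:235],None,fx=2.6,fy=2.6,interpolation=2),cv2.resize(p[180:260,260:410],None,fx=2.6,fy=2.6,interpolation=2)])
cv2.imwrite("pics/c0.png",im[:,:,::-1])
d=np.load("pics/top0.npy")
for u,v in((147,217),(141,213),(300,224),(391,216),(120,240),(147,229),(128,108)):
    c=optics.calibration("top");R=cv2.Rodrigues(c['rvec'])[0]
    X=R.T@(np.linalg.inv(c['intrinsics'])@np.array([u,v,1.])*d[v,u]-c['tvec']);print(u,v,X.round(3))
E
python3 m.py
```

```text
dish [0.4365 0.3543 0.01  ] [(0.109, -88.4), (0.107, -177.0)]
trivet [0.3994 0.1815 0.008 ] [(0.112, -82.6), (0.112, -172.3)]
coaster [ 0.4465 -0.3825  0.007 ] [(0.084, -88.4), (0.086, 178.9)]
mandarin [ 0.4496 -0.3868  0.024 ] [(0.046, -88.4), (0.046, 179.0)]
bar [ 0.4523 -0.1093  0.096 ] [(0.011, -6.3), (0.065, -95.6)]
lemon [ 0.429  -0.1065  0.033 ] [(0.051, -88.4), (0.045, -179.4)]
box [ 0.5075 -0.1162  0.068 ] [(0.284, -5.0), (0.157, -94.5)]
saltR [0.4329 0.3547 0.09  ] [(0.035, -14.9), (0.049, -106.8)]
mug [0.6054 0.2619 0.099 ] [(0.086, -32.4), (0.115, -124.5)]
147 217 [0.432 0.344 0.045]
141 213 [0.439 0.354 0.086]
300 224 [ 0.421 -0.107  0.07 ]
391 216 [ 0.454 -0.38   0.053]
120 240 [ 0.364  0.431 -0.003]
147 229 [0.399 0.351 0.002]
128 108 [ 0.78   0.434 -0.006]
```

View pics/c0.png

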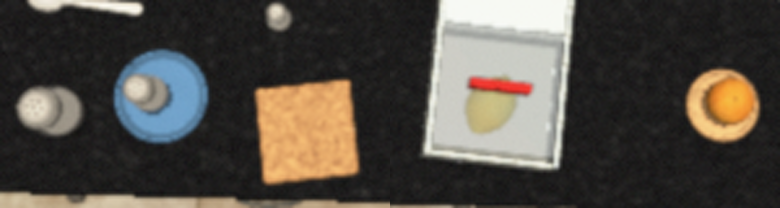

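>>> apply_moves(
  increments=[0.2,-0.16,0,0,0,0.005,1,0.4,-0.32,0,0,0,0.01,1,0.6,-0.48,0,0,0,0.015,1,0.8,-0.64,0,0,0,0.02,1,1,-0.8,0,0,0,0.0233,1],
  grip_force=20,
)

```text
t: 0.52
eef_pos: [0.2705, 0.5095, 0.2264]
tcp_rot: [0.047, 0.999, -0.0, -0.0]
ft_force: [0.3, 0.7, 0.4]
width: 0.684
gripper_force: 0.0
```

>>> apply_moves(
  increments=[0.2,-0.2,0,0,0,0,1,0.4,-0.4,0,0,0,0,1,0.6,-0.6,0,0,0,0,1,0.8,-0.8,0,0,0,0,1,1,-1,0,0,0,0,1],
)

```text
t: 0.93
eef_pos: [0.3905, 0.3893, 0.2265]
tcp_rot: [0.048, 0.999, -0.0, -0.0]
ft_force: [0.1, 0.4, 0.4]
width: 0.326
gripper_force: 0.0
```

>>> apply_moves(
  increments=[0,-0.2,0,0,0,0,1,0,-0.4,0,0,0,0,1,0,-0.6,0,0,0,0,1,0,-0.8,0,0,0,0,1,0,-1,0,0,0,0,1],
)

```text
t: 1.35
eef_pos: [0.3894, 0.2694, 0.2264]
tcp_rot: [0.048, 0.999, -0.0, -0.0]
ft_force: [0.0, -0.6, 0.2]
width: 0.012
gripper_force: 0.0
```

>>> apply_moves(
  increments=[0,-0.2,0,0,0,0,1,0,-0.4,0,0,0,0,1,0,-0.6,0,0,0,0,1,0,-0.8,0,0,0,0,1,0,-1,0,0,0,0,1],
)

```text
t: 1.77
eef_pos: [0.3893, 0.1496, 0.2266]
tcp_rot: [0.048, 0.999, -0.0, -0.0]
ft_force: [0.9, 0.3, 0.4]
width: 0.006
gripper_force: 0.0
```

>>> apply_moves(
  increments=[0,-0.2,0,0,0,0,1,0,-0.4,0,0,0,0,1,0,-0.6,0,0,0,0,1,0,-0.8,0,0,0,0,1,0,-1,0,0,0,0,1],
)

```text
t: 2.18
eef_pos: [0.3893, 0.0296, 0.2266]
tcp_rot: [0.048, 0.999, 0.0, -0.0]
ft_force: [0.4, -0.7, -0.5]
width: 0.001
gripper_force: 0.0
```

>>> apply_moves(
  increments=[0,-0.2,0,0,0,0,1,0,-0.4,0,0,0,0,1,0,-0.6,0,0,0,0,1,0,-0.8,0,0,0,0,1,0,-1,0,0,0,0,1],
)

```text
t: 2.6
eef_pos: [0.3892, -0.0903, 0.2266]
tcp_rot: [0.048, 0.999, 0.0, -0.0]
ft_force: [0.7, 0.4, 0.3]
width: 0.006
gripper_force: 0.0
```

>>> apply_moves(
  increments=[0.02,-0.03,-0.2,0,0,0,1,0.04,-0.06,-0.4,0,0,0,1,0.05,-0.09,-0.6,0,0,0,1,0.06,-0.11,-0.8,0,0,0,1,0.08,-0.13,-1,0,0,0,1],
)

```text
t: 3.02
eef_pos: [0.3989, -0.105, 0.1056]
tcp_rot: [0.048, 0.999, -0.0, -0.0]
ft_force: [-1.2, 0.7, -0.6]
width: 0.006
gripper_force: 0.0
```

>>> apply_moves(
  increments=[0,0,-0.08,0,0,0,1,0,0,-0.16,0,0,0,1,0,0,-0.23,0,0,0,1,0.07,0,-0.23,0,0,0,1,0.15,-0.01,-0.23,0,0,0,1],
)

```text
t: 3.43
eef_pos: [0.4174, -0.1058, 0.0791]
tcp_rot: [0.048, 0.999, 0.0, -0.001]
ft_force: [0.9, 0.2, 0.0]
width: 0.004
gripper_force: 0.0
```

>>> apply_moves(
  increments=[0.15,-0.01,0,0,0,0,1,0.3,-0.03,0,0,0,0,1,0.45,-0.04,0,0,0,0,1,0.6,-0.06,0,0,0,0,1,0.75,-0.07,0,0,0,0,1],
)

```text
t: 3.85
eef_pos: [0.5091, -0.1144, 0.0799]
tcp_rot: [0.047, 0.999, 0.0, 0.0]
ft_force: [-1.4, -0.8, 0.4]
width: 0.008
gripper_force: 0.8
```

>>> apply_moves(
  increments=[0.07,-0.01,0,0,0,0,1,0.14,-0.01,0,0,0,0,1,0.2,-0.02,0,0,0,0,1,0.27,-0.03,0,0,0,0,1,0.33,-0.03,0,0,0,0,1],
)

```text
t: 4.27
eef_pos: [0.5472, -0.1182, 0.0792]
tcp_rot: [0.048, 0.999, -0.0, -0.0]
ft_force: [-1.8, -0.9, -0.7]
width: 0.005
gripper_force: 0.7
```

>>> apply_moves(
  increments=[0.02,0,0,0,0,0,1,0.03,0,0,0,0,0,1,0.04,0,0,0,0,0,1,0.05,0,0,0,0,0,1,0.05,0,0,0,0,0,1],
)

```text
t: 4.68
eef_pos: [0.5528, -0.1181, 0.0791]
tcp_rot: [0.048, 0.999, -0.0, -0.0]
ft_force: [-0.0, -0.6, 0.4]
width: 0.007
gripper_force: 0.3
```

>>> apply_moves(
  increments=[0.01,0,0,0,0,0,1,0.015,0,0,0,0,0,1,0.02,0,0,0,0,0,1,0.02,0,0,0,0,0,1,0.02,0,0,0,0,0,1],
)

```text
t: 5.1
eef_pos: [0.5531, -0.1179, 0.0788]
tcp_rot: [0.048, 0.999, 0.0, -0.002]
ft_force: [-7.8, -0.3, 4.2]
width: 0.005
gripper_force: 3.8
```

>>> apply_moves(
  increments=[-0.15,0,0.05,0,0,0,1,-0.25,0,0.25,0,0,0,1,-0.25,0,0.5,0,0,0,0.6,-0.25,0,0.75,0,0,0,0.2,-0.25,0,1,0,0,0,-0.2],
)

```text
t: 5.52
eef_pos: [0.5251, -0.1179, 0.2007]
tcp_rot: [0.048, 0.999, 0.0, 0.0]
ft_force: [0.9, -0.1, 0.1]
width: 0.171
gripper_force: 0.0
```

>>> apply_moves(
  increments=[-0.04,0.2,0,0,0,-0.0157,-1,-0.08,0.4,0,0,0,-0.0313,-1,-0.12,0.6,0,0,0,-0.047,-1,-0.16,0.8,0,0,0,-0.0626,-1,-0.2,1,0,0,0,-0.0783,-1],
)

```text
t: 5.93
eef_pos: [0.5012, 0.0033, 0.1995]
tcp_rot: [0.292, 0.956, 0.0, 0.0]
ft_force: [-0.3, 0.6, 0.9]
width: 0.538
gripper_force: 0.0
```

>>> apply_moves(
  increments=[-0.04,0.2,0,0,0,-0.0157,-1,-0.08,0.4,0,0,0,-0.0313,-1,-0.12,0.6,0,0,0,-0.047,-1,-0.16,0.8,0,0,0,-0.0626,-1,-0.2,1,0,0,0,-0.0783,-1],
)

```text
t: 6.35
eef_pos: [0.4771, 0.1235, 0.1994]
tcp_rot: [0.516, 0.857, 0.001, 0.0]
ft_force: [-0.1, -0.1, -0.2]
width: 0.899
gripper_force: 0.0
```

```bash
cat > look.py <<'E'
import sys
from h import *
tag=sys.argv[1]
for n in("top","side"):
    p,d=optics.grab_frame(n); cv2.imwrite(f"pics/{n}{tag}.png",p[:,:,::-1]); np.save(f"pics/{n}{tag}.npy",d)
def cloud(n,roi,lo,hi):
    p=cv2.imread(f"pics/{n}{tag}.png")[:,:,::-1].copy();d=np.load(f"pics/{n}{tag}.npy")
    c=optics.calibration(n);R=cv2.Rodrigues(c['rvec'])[0]
    m=cv2.inRange(cv2.cvtColor(p,cv2.COLOR_RGB2HSV),lo,hi);a,b,e,f=roi
    v,u=np.mgrid[b:f,a:e];u=u[m[b:f,a:e]>0];v=v[m[b:f,a:e]>0];z=d[v,u];k=z>0;u,v,z=u[k],v[k],z[k]
    return ((np.linalg.inv(c['intrinsics'])@np.stack([u,v,np.ones_like(u)])*z).T-c['tvec'])@R
def rep(name,X,z0=-9,z1=9):
    X=X[(X[:,2]>z0)&(X[:,2]<z1)]
    if len(X)<5: print(name,len(X));return
    r=cv2.minAreaRect(X[:,:2].astype(np.float32));print(name,len(X),'rect',np.round(r[0],4),np.round(r[1],3),round(r[2],1),'med',np.median(X,0).round(4),'zmax',X[:,2].max().round(3))
    w,V=np.linalg.eigh(np.cov(X[:,:2].T));print('   long axis deg',np.degrees(np.arctan2(V[1,1],V[0,1])).round(1))
E
cat > l1.py <<'E'
from look import *
rep("lemon",cloud("top",(275,150,335,245),(18,90,80),(40,255,255)),.01,.07)
rep("mand",cloud("top",(365,195,415,245),(5,190,150),(20,255,255)),.02,.07)
rep("salt",cloud("top",(128,195,162,235),(0,0,60),(180,70,255)),.06,.1)
rep("saltside",cloud("side",(215,255,250,300),(0,0,60),(180,70,255)),.03,.1)
rep("bigsalt",cloud("top",(85,205,122,240),(0,0,60),(180,70,255)),.03,.2)
E
python3 l1.py 1
```

```text
lemon 313 rect [ 0.4357 -0.1038] [0.06  0.055] 1.2 med [ 0.4343 -0.1026  0.0524] zmax 0.066
   long axis deg 146.7
mand 172 rect [ 0.4476 -0.3807] [0.045 0.046] 0.7 med [ 0.4449 -0.3766  0.047 ] zmax 0.059
   long axis deg 52.6
salt 132 rect [0.4382 0.3641] [0.031 0.033] 2.8 med [0.4379 0.3624 0.0887] zmax 0.099
   long axis deg 111.3
saltside 369 rect [0.4359 0.3717] [0.037 0.031] 51.9 med [0.4332 0.3783 0.0653] zmax 0.096
   long axis deg -157.2
bigsalt 372 rect [0.4128 0.4642] [0.052 0.051] 23.9 med [0.4107 0.4575 0.1034] zmax 0.122
   long axis deg 159.7
```

View pics/top1.png

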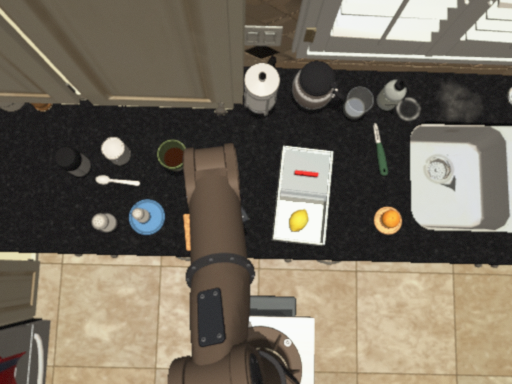

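The cover is fully back, with its bar at (307,174). The lemon is exposed at (299,220), with its long axis running upper-right to lower-left.

```bash
sed -i 's/^for n in("top","side"):/if len(sys.argv)<3:\n  for n in("top","side"):/' look.py; python3 - 1 x <<'E'
from look import *
for z in(.08,.088): rep("salt",cloud("top",(125,195,165,235),(0,0,30),(180,90,255)),z,.11)
for z in(.075,.085): rep("saltside",cloud("side",(210,255,255,300),(0,0,30),(180,90,255)),z,.11)
rep("lemon",cloud("top",(275,195,335,245),(18,70,50),(45,255,255)),.012,.07)
rep("lemonS",cloud("side",(270,165,320,210),(18,70,50),(45,255,255)),.012,.07)
print(ray("top",140,213,.092))
E
```

```text
salt 109 rect [0.439  0.3654] [0.029 0.031] 1.1 med [0.4382 0.3646 0.0896] zmax 0.1
   long axis deg 108.6
salt 71 rect [0.4388 0.3649] [0.027 0.027] 77.3 med [0.4388 0.3647 0.0911] zmax 0.1
   long axis deg 58.6
saltside 171 rect [0.4275 0.4183] [0.042 0.126] 17.9 med [0.4337 0.3759 0.0899] zmax 0.11
   long axis deg 108.4
saltside 123 rect [0.4275 0.4183] [0.042 0.126] 17.9 med [0.4336 0.3731 0.0917] zmax 0.11
   long axis deg 108.3
lemon 320 rect [ 0.4359 -0.1048] [0.056 0.062] 21.6 med [ 0.4343 -0.1025  0.0521] zmax 0.066
   long axis deg 146.6
lemonS 152 rect [ 0.4369 -0.0961] [0.053 0.044] 20.2 med [ 0.4332 -0.0909  0.0531] zmax 0.063
   long axis deg 172.3
[0.43842149 0.35603081 0.092     ]
```

>>> apply_moves(
  increments=[-0.03,0.2,0,0,0,-0.0157,-1,-0.06,0.4,0,0,0,-0.0313,-1,-0.1,0.6,0,0,0,-0.047,-1,-0.13,0.8,0,0,0,-0.0626,-1,-0.16,1,0,0,0,-0.0783,-1],
)

```text
t: 6.87
eef_pos: [0.4581, 0.2428, 0.1994]
tcp_rot: [0.709, 0.705, 0.0, -0.0]
ft_force: [1.3, 0.1, 1.0]
width: 1.003
gripper_force: 0.0
```

>>> apply_moves(
  increments=[-0.03,0.2,0,0,0,0,-1,-0.06,0.4,0,0,0,0,-1,-0.1,0.6,0,0,0,0,-1,-0.13,0.8,0,0,0,0,-1,-0.16,1,0,0,0,0,-1],
)

```text
t: 7.28
eef_pos: [0.4389, 0.3629, 0.1993]
tcp_rot: [0.707, 0.707, 0.0, -0.0]
ft_force: [0.2, 0.1, -0.4]
width: 0.997
gripper_force: 0.0
```

>>> apply_moves(
  increments=[0,0,-0.2,0,0,0,-1,0,0,-0.4,0,0,0,-1,0,0,-0.6,0,0,0,-1,0,0,-0.8,0,0,0,-1,0,0,-1,0,0,0,-1],
)

```text
t: 7.7
eef_pos: [0.4393, 0.3618, 0.0783]
tcp_rot: [0.707, 0.707, 0.0, 0.0]
ft_force: [0.6, 0.2, -0.2]
width: 1.001
gripper_force: 0.0
```

>>> apply_moves(
  increments=[0,0,-0.1,0,0,0,-1,0,0,-0.2,0,0,0,-1,0,0,-0.3,0,0,0,-1,0,0,-0.3,0,0,0,0.3,0,0,-0.3,0,0,0,1],
  grip_force=15,
)

```text
t: 8.12
eef_pos: [0.4391, 0.362, 0.0433]
tcp_rot: [0.707, 0.707, -0.0, 0.0]
ft_force: [0.0, 0.4, 0.1]
width: 0.902
gripper_force: 0.0
```

>>> apply_moves(
  increments=[0,0,0,0,0,0,1,0,0,0,0,0,0,1,0,0,0,0,0,0,1,0,0,0,0,0,0,1,0,0,0,0,0,0,1],
)

```text
t: 8.53
eef_pos: [0.439, 0.3623, 0.0435]
tcp_rot: [0.707, 0.707, 0.0, -0.0]
ft_force: [0.1, -0.6, 0.5]
width: 0.542
gripper_force: 0.0
```

>>> apply_moves(
  increments=[0,0,0,0,0,0,1,0,0,0,0,0,0,1,0,0,0,0,0,0,1,0,0,0,0,0,0,1,0,0,0,0,0,0,1],
)

```text
t: 8.95
eef_pos: [0.4389, 0.3621, 0.0432]
tcp_rot: [0.707, 0.707, 0.0, -0.0]
ft_force: [0.2, 0.3, 1.5]
width: 0.417
gripper_force: 14.9
```

>>> apply_moves(
  increments=[0,0,0.1,0,0,0,1,0,0,0.2,0,0,0,1,0,0,0.3,0,0,0,1,0,0,0.4,0,0,0,1,0,0,0.5,0,0,0,1],
)

```text
t: 9.37
eef_pos: [0.4391, 0.3621, 0.1049]
tcp_rot: [0.707, 0.707, 0.0, -0.0]
ft_force: [0.2, 0.3, 0.1]
width: 0.414
gripper_force: 14.8
```

>>> apply_moves(
  increments=[-0.03,-0.15,0,0,0,0,1,-0.06,-0.3,0,0,0,0,1,-0.1,-0.45,0,0,0,0,1,-0.13,-0.6,0,0,0,0,1,-0.16,-0.75,0,0,0,0,1],
)

```text
t: 9.78
eef_pos: [0.4196, 0.2715, 0.1042]
tcp_rot: [0.707, 0.707, 0.001, -0.0]
ft_force: [0.9, -1.0, -0.2]
width: 0.418
gripper_force: 14.8
```

>>> apply_moves(
  increments=[-0.03,-0.15,0,0,0,0,1,-0.06,-0.3,0,0,0,0,1,-0.1,-0.45,0,0,0,0,1,-0.13,-0.6,0,0,0,0,1,-0.16,-0.75,0,0,0,0,1],
)

```text
t: 10.2
eef_pos: [0.4005, 0.1814, 0.1041]
tcp_rot: [0.707, 0.707, 0.001, -0.0]
ft_force: [0.6, -0.6, -0.8]
width: 0.418
gripper_force: 14.8
```

>>> apply_moves(
  increments=[0,0,-0.1,0,0,0,1,0,0,-0.2,0,0,0,1,0,0,-0.3,0,0,0,1,0,0,-0.4,0,0,0,1,0,0,-0.42,0,0,0,1],
)

```text
t: 10.62
eef_pos: [0.4001, 0.1819, 0.0523]
tcp_rot: [0.707, 0.707, -0.0, -0.0]
ft_force: [-0.6, -0.7, -0.2]
width: 0.423
gripper_force: 14.8
```

>>> apply_moves(
  increments=[0,0,-0.01,0,0,0,1,0,0,-0.02,0,0,0,1,0,0,-0.03,0,0,0,1,0,0,-0.035,0,0,0,1,0,0,-0.035,0,0,0,1],
)

```text
t: 11.03
eef_pos: [0.4007, 0.1822, 0.0489]
tcp_rot: [0.707, 0.707, 0.0, 0.0]
ft_force: [-0.6, 0.6, -1.1]
width: 0.418
gripper_force: 14.8
```

>>> apply_moves(
  increments=[0,0,-0.01,0,0,0,1,0,0,-0.015,0,0,0,1,0,0,-0.015,0,0,0,1,0,0,-0.015,0,0,0,1,0,0,-0.015,0,0,0,1],
)

```text
t: 11.45
eef_pos: [0.4007, 0.1823, 0.0471]
tcp_rot: [0.707, 0.707, 0.0, -0.0]
ft_force: [-1.2, -0.7, 5.7]
width: 0.417
gripper_force: 15.2
```

```bash
python3 -c "
from h import *
o=telemetry.get_obs();print(o['ft_force'],o['eef_pos'])
p,d=optics.grab_frame('side');cv2.imwrite('pics/s2.png',cv2.resize(p[170:330,170:350],None,fx=3,fy=3)[:,:,::-1])"
```

```text
[-1.24244926 -0.6920177   5.67933138] [0.40068103 0.182297   0.04706083]
```

View pics/s2.png

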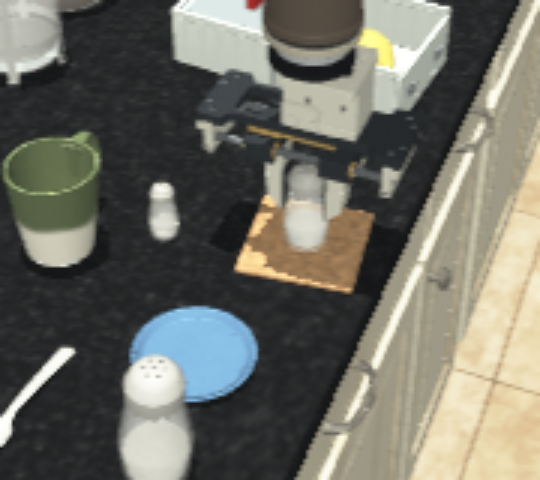

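The side view shows the shaker upright on the cork trivet (305,225 in the crop), held and touching, and the dish is now empty. I release it and go to the lemon.

>>> apply_moves(
  increments=[0,0,0,0,0,0,-1,0,0,0,0,0,0,-1,0,0,0,0,0,0,-1,0,0,0,0,0,0,-1,0,0,0,0,0,0,-1],
)

```text
t: 11.92
eef_pos: [0.4005, 0.182, 0.0467]
tcp_rot: [0.707, 0.707, -0.0, 0.0]
ft_force: [0.1, 0.1, -0.3]
width: 0.732
gripper_force: 0.0
```

>>> apply_moves(
  increments=[0,0,0.15,0,0,0,-1,0,0,0.3,0,0,0,-1,0,0,0.5,0,0,0,-1,0,0,0.75,0,0,0,-1,0,0,1,0,0,0,-1],
)

```text
t: 12.33
eef_pos: [0.4, 0.1813, 0.1676]
tcp_rot: [0.708, 0.707, -0.001, 0.0]
ft_force: [-0.0, 1.1, -0.3]
width: 0.997
gripper_force: 0.0
```

>>> apply_moves(
  increments=[0.02,-0.16,0,0,0,0.01,-1,0.04,-0.32,0,0,0,0.02,-1,0.06,-0.48,0,0,0,0.032,-1,0.08,-0.64,0,0,0,0.042,-1,0.1,-0.8,0,0,0,0.053,-1],
)

```text
t: 12.75
eef_pos: [0.4124, 0.0852, 0.1668]
tcp_rot: [0.579, 0.815, 0.0, -0.0]
ft_force: [0.4, 0.7, -0.4]
width: 0.999
gripper_force: 0.0
```

>>> apply_moves(
  increments=[0.02,-0.16,0,0,0,0.01,-1,0.04,-0.32,0,0,0,0.02,-1,0.06,-0.48,0,0,0,0.032,-1,0.08,-0.64,0,0,0,0.042,-1,0.1,-0.8,0,0,0,0.053,-1],
)

```text
t: 13.17
eef_pos: [0.4243, -0.0109, 0.1667]
tcp_rot: [0.436, 0.9, 0.0, -0.0]
ft_force: [0.6, 0.1, 0.3]
width: 1.0
gripper_force: 0.0
```

>>> apply_moves(
  increments=[0.02,-0.16,0,0,0,0.01,-1,0.04,-0.32,0,0,0,0.02,-1,0.06,-0.48,0,0,0,0.032,-1,0.08,-0.64,0,0,0,0.042,-1,0.1,-0.79,0,0,0,0.053,-1],
)

```text
t: 13.58
eef_pos: [0.4363, -0.1059, 0.1667]
tcp_rot: [0.281, 0.96, -0.0, -0.0]
ft_force: [-0.1, 0.3, -0.3]
width: 0.999
gripper_force: 0.0
```

>>> apply_moves(
  increments=[0,0,0,0,0,0,-0.65,0,0,-0.2,0,0,0,-0.65,0,0,-0.4,0,0,0,-0.65,0,0,-0.6,0,0,0,-0.65,0,0,-0.75,0,0,0,-0.65],
)

```text
t: 14.0
eef_pos: [0.4358, -0.1042, 0.0752]
tcp_rot: [0.283, 0.959, -0.0, -0.001]
ft_force: [0.2, -0.1, 0.7]
width: 0.829
gripper_force: 0.0
```

>>> apply_moves(
  increments=[0,0,-0.1,0,0,0,-0.65,0,0,-0.2,0,0,0,-0.65,0,0,-0.3,0,0,0,-0.65,0,0,-0.4,0,0,0,-0.65,0,0,-0.5,0,0,0,-0.65],
)

```text
t: 14.42
eef_pos: [0.4364, -0.1043, 0.0161]
tcp_rot: [0.283, 0.959, 0.0, -0.0]
ft_force: [0.3, 0.3, -0.9]
width: 0.823
gripper_force: 0.0
```

>>> apply_moves(
  increments=[0,0,0,0,0,0,1,0,0,0,0,0,0,1,0,0,0,0,0,0,1,0,0,0,0,0,0,1,0,0,0,0,0,0,1],
)

```text
t: 14.83
eef_pos: [0.4369, -0.1047, 0.0173]
tcp_rot: [0.282, 0.959, 0.0, 0.001]
ft_force: [-0.0, -0.8, 1.6]
width: 0.586
gripper_force: 15.0
```

>>> apply_moves(
  increments=[0,0,0,0,0,0,1,0,0,0,0,0,0,1,0,0,0.1,0,0,0,1,0,0,0.2,0,0,0,1,0,0,0.3,0,0,0,1],
)

```text
t: 15.25
eef_pos: [0.4361, -0.1048, 0.0531]
tcp_rot: [0.282, 0.959, -0.0, -0.0]
ft_force: [-0.1, -0.9, -0.5]
width: 0.584
gripper_force: 15.0
```

>>> apply_moves(
  increments=[0,0,0.2,0,0,0,1,0,0,0.4,0,0,0,1,0,0,0.6,0,0,0,1,0,0,0.8,0,0,0,1,0,0.05,1,0,0,0,1],
)

```text
t: 15.67
eef_pos: [0.436, -0.0997, 0.1739]
tcp_rot: [0.283, 0.959, -0.0, 0.0]
ft_force: [0.9, 0.4, -0.9]
width: 0.582
gripper_force: 15.0
```

>>> apply_moves(
  increments=[0,0.2,0,0,0,-0.01,1,0,0.4,0,0,0,-0.02,1,0,0.6,0,0,0,-0.03,1,0,0.8,0,0,0,-0.04,1,0,1,0,0,0,-0.053,1],
)

```text
t: 16.08
eef_pos: [0.436, 0.0223, 0.1728]
tcp_rot: [0.439, 0.899, 0.0, -0.0]
ft_force: [-0.0, 0.8, -0.8]
width: 0.581
gripper_force: 15.0
```

>>> apply_moves(
  increments=[0,0.2,0,0,0,-0.01,1,0,0.4,0,0,0,-0.02,1,0,0.6,0,0,0,-0.03,1,0,0.8,0,0,0,-0.04,1,0,1,0,0,0,-0.053,1],
)

```text
t: 16.5
eef_pos: [0.436, 0.1423, 0.1727]
tcp_rot: [0.582, 0.813, -0.0, -0.0]
ft_force: [1.5, 0.5, -1.0]
width: 0.586
gripper_force: 15.0
```

>>> apply_moves(
  increments=[0,0.2,0,0,0,-0.01,1,0,0.4,0,0,0,-0.02,1,0,0.6,0,0,0,-0.03,1,0,0.8,0,0,0,-0.04,1,0,1,0,0,0,-0.053,1],
)

```text
t: 16.92
eef_pos: [0.436, 0.2623, 0.1727]
tcp_rot: [0.708, 0.706, -0.0, -0.0]
ft_force: [0.7, -0.5, -1.4]
width: 0.584
gripper_force: 15.0
```

>>> apply_moves(
  increments=[0,0.2,0,0,0,0,1,0,0.4,0,0,0,0,1,0,0.6,0,0,0,0,1,0,0.77,-0.1,0,0,0,1,0,0.77,-0.3,0,0,0,1],
)

```text
t: 17.33
eef_pos: [0.4368, 0.3599, 0.138]
tcp_rot: [0.705, 0.709, 0.003, -0.001]
ft_force: [0.8, 2.1, -1.8]
width: 0.583
gripper_force: 15.0
```

>>> apply_moves(
  increments=[0,0,-0.2,0,0,0,1,0,0,-0.4,0,0,0,1,0,0,-0.6,0,0,0,1,0,0,-0.8,0,0,0,1,0,0,-0.95,0,0,0,1],
)

```text
t: 17.75
eef_pos: [0.4355, 0.3531, 0.0208]
tcp_rot: [0.707, 0.707, -0.001, 0.0]
ft_force: [0.7, -0.4, -1.4]
width: 0.58
gripper_force: 15.0
```

>>> apply_moves(
  increments=[0,0,-0.015,0,0,0,1,0,0,-0.03,0,0,0,1,0,0,-0.04,0,0,0,1,0,0,-0.04,0,0,0,1,0,0,-0.04,0,0,0,1],
)

```text
t: 18.17
eef_pos: [0.437, 0.3542, 0.0191]
tcp_rot: [0.707, 0.707, 0.001, -0.0]
ft_force: [0.2, -0.9, -1.8]
width: 0.585
gripper_force: 15.0
```

```bash
python3 -c "
from h import *
p,d=optics.grab_frame('side');p2,d=optics.grab_frame('top')
a=cv2.resize(p[240:330,180:300],(520,390));b=cv2.resize(p2[180:255,100:200],(520,390))
cv2.imwrite('pics/s3.png',cv2.resize(cv2.hconcat([a,b]),None,fx=.76,fy=.76)[:,:,::-1])"
```

```text
(no output)
```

View pics/s3.png

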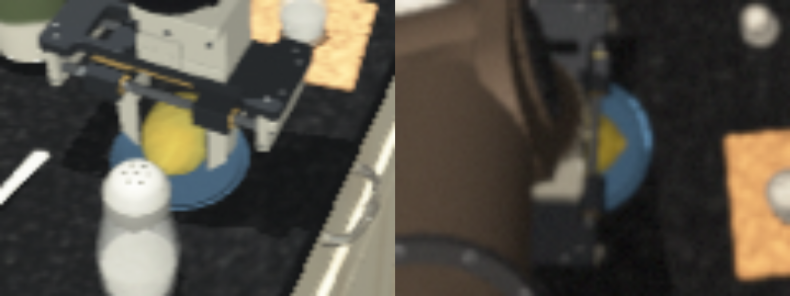

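The lemon hangs just above the dish between the fingers, well inside the rim. I lower it to contact and release.

>>> apply_moves(
  increments=[0,0,-0.01,0,0,0,1,0,0,-0.02,0,0,0,1,0,0,-0.02,0,0,0,1,0,0,-0.02,0,0,0,1,0,0,-0.02,0,0,0,1],
)

```text
t: 18.68
eef_pos: [0.4367, 0.3539, 0.0162]
tcp_rot: [0.707, 0.707, 0.0, -0.0]
ft_force: [-1.1, -1.3, 7.1]
width: 0.583
gripper_force: 15.0
```

>>> apply_moves(
  increments=[0,0,0,0,0,0,-0.3,0,0,0,0,0,0,-0.5,0,0,0,0,0,0,-0.8,0,0,0,0,0,0,-1,0,0,0,0,0,0,-1],
)

```text
t: 19.1
eef_pos: [0.4364, 0.3536, 0.0155]
tcp_rot: [0.707, 0.707, -0.0, 0.0]
ft_force: [-0.3, -0.2, -0.1]
width: 0.888
gripper_force: 0.0
```

>>> apply_moves(
  increments=[0,0,0.15,0,0,0,-1,0,0,0.3,0,0,0,-1,0,0,0.5,0,0,0,-1,0,0,0.75,0,0,0,-1,0,0,1,0,0,0,-1],
)

```text
t: 19.52
eef_pos: [0.4361, 0.3531, 0.1363]
tcp_rot: [0.707, 0.707, -0.001, 0.0]
ft_force: [0.2, 1.1, 0.8]
width: 1.002
gripper_force: 0.0
```

>>> apply_moves(
  increments=[0,-0.2,0.04,0,0,0,-1,0,-0.4,0.08,0,0,0,-1,0,-0.6,0.12,0,0,0,-1,0,-0.8,0.16,0,0,0,-1,0,-1,0.2,0,0,0,-1],
)

```text
t: 19.93
eef_pos: [0.4363, 0.2325, 0.1598]
tcp_rot: [0.707, 0.707, 0.0, -0.0]
ft_force: [0.9, 0.5, 0.7]
width: 1.004
gripper_force: 0.0
```

>>> apply_moves(
  increments=[0,-0.2,0,0,0,0,-1,0,-0.4,0,0,0,0,-1,0,-0.6,0,0,0,0,-1,0,-0.8,0,0,0,0,-1,0,-1,0,0,0,0,-1],
)

```text
t: 20.35
eef_pos: [0.4362, 0.1125, 0.1596]
tcp_rot: [0.707, 0.707, 0.0, -0.0]
ft_force: [-0.1, 0.1, 0.1]
width: 0.998
gripper_force: 0.0
```

>>> apply_moves(
  increments=[0,-0.2,0,0,0,0,-1,0,-0.4,0,0,0,0,-1,0,-0.6,0,0,0,0,-1,0,-0.8,0,0,0,0,-1,0,-1,0,0,0,0,-1],
)

```text
t: 20.77
eef_pos: [0.4363, -0.0075, 0.1596]
tcp_rot: [0.707, 0.707, 0.0, -0.0]
ft_force: [-0.1, -0.7, -0.0]
width: 0.999
gripper_force: 0.0
```

```bash
cat > l3.py <<'E'
from look import *
rep("lemon",cloud("top",(115,190,180,245),(18,90,80),(40,255,255)),.01,.08)
rep("lemonS",cloud("side",(200,255,265,320),(18,90,80),(40,255,255)),.01,.08)
rep("mand",cloud("top",(365,195,415,245),(5,190,150),(20,255,255)),.02,.07)
rep("salt",cloud("top",(180,195,225,250),(0,0,60),(180,60,255)),.08,.11)
c=blob(cv2.imread("pics/top%s.png"%tag)[:,:,::-1].copy(),(5,190,150),(20,255,255),(365,195,415,245))
print(ray("top",*cv2.minEnclosingCircle(c)[0],.032), cv2.minEnclosingCircle(c))
E
python3 l3.py 3
```

```text
lemon 319 rect [0.4351 0.3513] [0.057 0.058] 47.2 med [0.434  0.3486 0.0522] zmax 0.065
   long axis deg 95.8
lemonS 444 rect [0.4308 0.3045] [0.175 0.05 ] 86.8 med [0.4294 0.3675 0.0494] zmax 0.063
   long axis deg 87.0
mand 154 rect [ 0.4482 -0.3812] [0.047 0.044] 54.2 med [ 0.4432 -0.3764  0.0465] zmax 0.056
   long axis deg 50.1
salt 93 rect [0.3994 0.1855] [0.028 0.029] 7.3 med [0.3996 0.185  0.0943] zmax 0.101
   long axis deg 125.5
[ 0.44878586 -0.38331414  0.032     ] ((390.125, 218.5), 8.262401580810547)
```

View pics/top3.png

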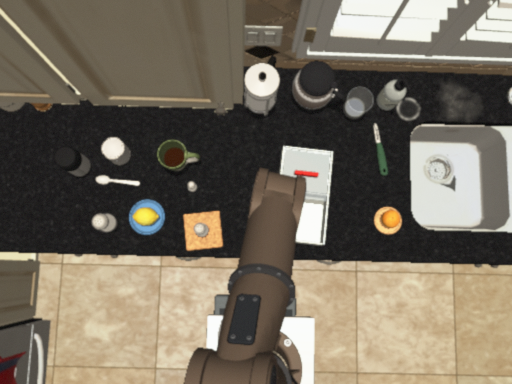

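The lemon sits centred in the dish (146,215), the shaker stands on the trivet (201,229), and the mandarin is at (390,218). Next is the mandarin.

>>> apply_moves(
  increments=[0,-0.2,0,0,0,0,-1,0,-0.4,0,0,0,0,-1,0,-0.6,0,0,0,0,-1,0,-0.8,0,0,0,0,-1,0,-1,0,0,0,0,-1],
)

```text
t: 21.28
eef_pos: [0.4365, -0.1267, 0.1595]
tcp_rot: [0.707, 0.707, 0.0, -0.0]
ft_force: [0.5, 0.6, 0.6]
width: 1.002
gripper_force: 0.0
```

>>> apply_moves(
  increments=[0,-0.2,0,0,0,0,-1,0,-0.4,0,0,0,0,-1,0,-0.6,0,0,0,0,-1,0,-0.8,0,0,0,0,-1,0,-1,0,0,0,0,-1],
)

```text
t: 21.7
eef_pos: [0.4367, -0.2468, 0.1594]
tcp_rot: [0.707, 0.707, 0.0, -0.0]
ft_force: [-0.1, 0.2, -0.3]
width: 0.997
gripper_force: 0.0
```

>>> apply_moves(
  increments=[0.02,-0.2,0,0,0,0,-1,0.04,-0.4,0,0,0,0,-1,0.06,-0.6,0,0,0,0,-1,0.08,-0.8,0,0,0,0,-1,0.1,-1,0,0,0,0,-1],
)

```text
t: 22.12
eef_pos: [0.449, -0.3667, 0.1592]
tcp_rot: [0.707, 0.707, 0.0, -0.0]
ft_force: [0.8, 0.5, 0.2]
width: 1.0
gripper_force: 0.0
```

>>> apply_moves(
  increments=[0,-0.1,-0.2,0,0,0,-1,0,-0.12,-0.4,0,0,0,-1,0,-0.12,-0.6,0,0,0,-1,0,-0.12,-0.8,0,0,0,-1,0,-0.12,-1,0,0,0,-1],
)

```text
t: 22.53
eef_pos: [0.4489, -0.3801, 0.0381]
tcp_rot: [0.707, 0.707, 0.0, -0.0]
ft_force: [0.2, 0.2, 0.6]
width: 1.0
gripper_force: 0.0
```

>>> apply_moves(
  increments=[0,0,-0.08,0,0,0,-1,0,0,-0.16,0,0,0,-1,0,0,-0.22,0,0,0,-1,0,0,-0.22,0,0,0,-0.5,0,0,-0.22,0,0,0,0.5],
  grip_force=12,
)

```text
t: 22.95
eef_pos: [0.4489, -0.381, 0.0137]
tcp_rot: [0.707, 0.707, 0.0, 0.0]
ft_force: [-0.5, 0.2, -0.6]
width: 0.902
gripper_force: 0.0
```

>>> apply_moves(
  increments=[0,0,0,0,0,0,1,0,0,0,0,0,0,1,0,0,0,0,0,0,1,0,0,0,0,0,0,1,0,0,0,0,0,0,1],
)

```text
t: 23.37
eef_pos: [0.4487, -0.3809, 0.0135]
tcp_rot: [0.707, 0.707, 0.0, 0.0]
ft_force: [-0.1, 0.4, 2.5]
width: 0.562
gripper_force: 11.9
```

>>> apply_moves(
  increments=[0,0,0,0,0,0,1,0,0,0,0,0,0,1,0,0,0,0,0,0,1,0,0,0.1,0,0,0,1,0,0,0.2,0,0,0,1],
)

```text
t: 23.78
eef_pos: [0.4479, -0.3804, 0.0374]
tcp_rot: [0.707, 0.707, -0.0, -0.001]
ft_force: [-0.3, 0.2, -0.9]
width: 0.559
gripper_force: 11.9
```

>>> apply_moves(
  increments=[0,0,0.2,0,0,0,1,0,0,0.4,0,0,0,1,0,0,0.6,0,0,0,1,0,0,0.8,0,0,0,1,0,0.1,0.92,0,0,0,1],
)

```text
t: 24.2
eef_pos: [0.4483, -0.3719, 0.1514]
tcp_rot: [0.708, 0.706, -0.0, 0.002]
ft_force: [-0.6, -1.7, -0.1]
width: 0.564
gripper_force: 11.9
```

>>> apply_moves(
  increments=[0,0.2,0,0,0,0,1,0,0.4,0,0,0,0,1,-0.02,0.6,0,0,0,0,1,-0.03,0.8,0,0,0,0,1,-0.04,1,0,0,0,0,1],
)

```text
t: 24.62
eef_pos: [0.4433, -0.2479, 0.1485]
tcp_rot: [0.708, 0.707, 0.0, 0.0]
ft_force: [1.2, 0.5, -1.3]
width: 0.561
gripper_force: 11.9
```

>>> apply_moves(
  increments=[0,0.2,0,0,0,0,1,0,0.4,0,0,0,0,1,0,0.6,0,0,0,0,1,0,0.8,0,0,0,0,1,0,1,0,0,0,0,1],
)

```text
t: 25.03
eef_pos: [0.4435, -0.1278, 0.1484]
tcp_rot: [0.708, 0.707, 0.0, 0.0]
ft_force: [0.5, -0.0, -1.2]
width: 0.556
gripper_force: 11.9
```

>>> apply_moves(
  increments=[0,0.12,0,0,0,0,1,0,0.16,-0.2,0,0,0,1,0,0.16,-0.4,0,0,0,1,0,0.16,-0.6,0,0,0,1,0,0.16,-0.8,0,0,0,1],
)

```text
t: 25.45
eef_pos: [0.4441, -0.1093, 0.0515]
tcp_rot: [0.707, 0.707, 0.001, 0.0]
ft_force: [0.9, 0.2, -0.4]
width: 0.56
gripper_force: 11.9
```

>>> apply_moves(
  increments=[0,0,-0.08,0,0,0,1,0,0,-0.16,0,0,0,1,0,0,-0.22,0,0,0,1,0,0,-0.27,0,0,0,1,0,0,-0.27,0,0,0,1],
)

```text
t: 25.87
eef_pos: [0.4438, -0.1096, 0.019]
tcp_rot: [0.707, 0.707, 0.0, 0.0]
ft_force: [0.3, -0.0, -0.5]
width: 0.559
gripper_force: 11.9
```

>>> apply_moves(
  increments=[0,0,-0.01,0,0,0,1,0,0,-0.02,0,0,0,1,0,0,-0.025,0,0,0,1,0,0,-0.025,0,0,0,1,0,0,-0.025,0,0,0,1],
)

```text
t: 26.28
eef_pos: [0.4438, -0.1095, 0.0164]
tcp_rot: [0.707, 0.707, 0.0, 0.0]
ft_force: [-0.3, -0.2, -1.4]
width: 0.563
gripper_force: 11.9
```

>>> apply_moves(
  increments=[0,0,-0.01,0,0,0,1,0,0,-0.015,0,0,0,1,0,0,-0.015,0,0,0,1,0,0,-0.015,0,0,0,1,0,0,-0.015,0,0,0,1],
)

```text
t: 26.7
eef_pos: [0.4438, -0.1096, 0.0144]
tcp_rot: [0.707, 0.707, 0.0, 0.0]
ft_force: [-0.5, 0.7, 3.3]
width: 0.556
gripper_force: 11.9
```

>>> apply_moves(
  increments=[0,0,0,0,0,0,-0.3,0,0,0,0,0,0,-0.5,0,0,0,0,0,0,-0.7,0,0,0,0,0,0,-0.7,0,0,0,0,0,0,-0.7],
)

```text
t: 27.12
eef_pos: [0.44, -0.1094, 0.0138]
tcp_rot: [0.708, 0.706, -0.001, -0.002]
ft_force: [-14.5, 0.1, 11.9]
width: 0.84
gripper_force: 7.3
```

>>> apply_moves(
  increments=[0,0,0.15,0,0,0,-0.7,0,0,0.3,0,0,0,-0.7,0,0,0.5,0,0,0,-0.7,0,0,0.75,0,0,0,-0.7,0,0,1,0,0,0,-0.7],
)

```text
t: 27.53
eef_pos: [0.4429, -0.1098, 0.1352]
tcp_rot: [0.708, 0.707, -0.001, -0.0]
ft_force: [0.2, 0.3, -0.3]
width: 0.847
gripper_force: 0.0
```

>>> apply_moves(
  increments=[-0.02,0.16,0.1,0,0,0,-1,-0.05,0.32,0.2,0,0,0,-1,-0.07,0.48,0.25,0,0,0,-1,-0.1,0.65,0.25,0,0,0,-1,-0.12,0.81,0.25,0,0,0,-1],
)

```text
t: 27.95
eef_pos: [0.4291, -0.0113, 0.1647]
tcp_rot: [0.707, 0.707, 0.001, 0.0]
ft_force: [1.1, 0.9, 0.4]
width: 0.998
gripper_force: 0.0
```

>>> apply_moves(
  increments=[-0.02,0.16,0,0,0,0,-1,-0.05,0.32,0,0,0,0,-1,-0.07,0.48,0,0,0,0,-1,-0.1,0.65,0,0,0,0,-1,-0.12,0.81,0,0,0,0,-1],
)

```text
t: 28.37
eef_pos: [0.4143, 0.0858, 0.1643]
tcp_rot: [0.707, 0.707, -0.0, -0.0]
ft_force: [-0.0, -0.2, -0.0]
width: 0.998
gripper_force: 0.0
```

>>> apply_moves(
  increments=[-0.02,0.16,0,0,0,0,-1,-0.05,0.32,0,0,0,0,-1,-0.07,0.48,0,0,0,0,-1,-0.1,0.65,0,0,0,0,-1,-0.12,0.81,0,0,0,0,-1],
)

```text
t: 28.78
eef_pos: [0.4, 0.183, 0.1643]
tcp_rot: [0.707, 0.707, -0.0, -0.0]
ft_force: [-0.5, 0.8, 0.5]
width: 1.004
gripper_force: 0.0
```

```bash
cat > l4.py <<'E'
from look import *
rep("mand",cloud("top",(275,190,335,245),(5,190,150),(20,255,255)),.02,.07)
print(telemetry.get_obs()['eef_pos'])
E
python3 l4.py 4
```

```text
mand 147 rect [ 0.4425 -0.112 ] [0.044 0.043] 46.2 med [ 0.4385 -0.111   0.0485] zmax 0.062
   long axis deg 68.0
[0.39992777 0.1849979  0.1641772 ]
```

The mandarin rests at the centre of the well. Now I pick up the shaker again.

>>> apply_moves(
  increments=[0,0,-0.2,0,0,0,-1,0,0,-0.4,0,0,0,-1,0,0,-0.6,0,0,0,-1,0,0,-0.8,0,0,0,-1,0,0,-0.97,0,0,0,-1],
)

```text
t: 29.3
eef_pos: [0.4002, 0.1811, 0.0466]
tcp_rot: [0.707, 0.707, -0.0, 0.0]
ft_force: [-0.3, 0.4, -0.2]
width: 0.998
gripper_force: 0.0
```

>>> apply_moves(
  increments=[0,0,0,0,0,0,1,0,0,0,0,0,0,1,0,0,0,0,0,0,1,0,0,0,0,0,0,1,0,0,0,0,0,0,1],
  grip_force=15,
)

```text
t: 29.72
eef_pos: [0.4012, 0.1825, 0.049]
tcp_rot: [0.707, 0.707, 0.001, 0.0]
ft_force: [-0.3, -0.7, -0.6]
width: 0.688
gripper_force: 0.0
```

>>> apply_moves(
  increments=[0,0,0,0,0,0,1,0,0,0,0,0,0,1,0,0,0,0,0,0,1,0,0,0,0,0,0,1,0,0,0,0,0,0,1],
)

```text
t: 30.13
eef_pos: [0.4006, 0.1822, 0.0481]
tcp_rot: [0.707, 0.707, 0.0, 0.0]
ft_force: [-0.4, 0.0, 2.1]
width: 0.417
gripper_force: 15.0
```

>>> apply_moves(
  increments=[0,0,0.2,0,0,0,1,0,0,0.4,0,0,0,1,0,0,0.6,0,0,0,1,0,0,0.8,0,0,0,1,0,0,1,0,0,0,1],
)

```text
t: 30.55
eef_pos: [0.4001, 0.1815, 0.1688]
tcp_rot: [0.708, 0.707, -0.001, 0.0]
ft_force: [-0.1, 0.2, -0.7]
width: 0.414
gripper_force: 14.8
```

>>> apply_moves(
  increments=[0.02,-0.19,0,0,0,0,1,0.03,-0.38,0,0,0,0,1,0.05,-0.56,0,0,0,0,1,0.06,-0.75,0,0,0,0,1,0.08,-0.94,0,0,0,0,1],
)

```text
t: 30.97
eef_pos: [0.4096, 0.0682, 0.1679]
tcp_rot: [0.707, 0.707, -0.0, -0.0]
ft_force: [0.3, -0.2, -0.5]
width: 0.412
gripper_force: 14.8
```

>>> apply_moves(
  increments=[0.02,-0.19,0,0,0,0,1,0.03,-0.38,0,0,0,0,1,0.05,-0.56,0,0,0,0,1,0.06,-0.75,0,0,0,0,1,0.08,-0.94,0,0,0,0,1],
)

```text
t: 31.38
eef_pos: [0.4192, -0.0446, 0.1678]
tcp_rot: [0.707, 0.707, -0.0, -0.0]
ft_force: [-0.2, 0.1, -1.5]
width: 0.416
gripper_force: 14.8
```

>>> apply_moves(
  increments=[0.02,-0.19,0,0,0,0,1,0.03,-0.38,0,0,0,0,1,0.05,-0.56,0,0,0,0,1,0.06,-0.75,0,0,0,0,1,0.08,-0.94,0,0,0,0,1],
)

```text
t: 31.8
eef_pos: [0.4288, -0.1573, 0.1677]
tcp_rot: [0.707, 0.707, -0.0, -0.0]
ft_force: [-0.3, 0.2, -0.6]
width: 0.412
gripper_force: 14.8
```

>>> apply_moves(
  increments=[0.02,-0.19,0,0,0,0,1,0.03,-0.38,0,0,0,0,1,0.05,-0.56,0,0,0,0,1,0.06,-0.75,0,0,0,0,1,0.08,-0.94,0,0,0,0,1],
)

```text
t: 32.22
eef_pos: [0.4384, -0.2701, 0.1676]
tcp_rot: [0.707, 0.707, -0.0, -0.0]
ft_force: [-0.1, 1.1, -1.9]
width: 0.413
gripper_force: 14.8
```

>>> apply_moves(
  increments=[0.02,-0.19,0,0,0,0,1,0.03,-0.38,0,0,0,0,1,0.05,-0.56,0,0,0,0,1,0.06,-0.75,0,0,0,0,1,0.07,-0.95,0,0,0,0,1],
)

```text
t: 32.63
eef_pos: [0.4471, -0.3837, 0.1674]
tcp_rot: [0.707, 0.707, 0.0, -0.001]
ft_force: [0.4, -0.6, -2.1]
width: 0.413
gripper_force: 14.8
```

>>> apply_moves(
  increments=[0,0,-0.2,0,0,0,1,0,0,-0.4,0,0,0,1,0,0,-0.6,0,0,0,1,0,0,-0.8,0,0,0,1,0,0,-0.96,0,0,0,1],
)

```text
t: 33.05
eef_pos: [0.4466, -0.3825, 0.0507]
tcp_rot: [0.707, 0.707, -0.0, -0.001]
ft_force: [0.1, -0.3, -0.1]
width: 0.411
gripper_force: 14.8
```

>>> apply_moves(
  increments=[0,0,-0.01,0,0,0,1,0,0,-0.02,0,0,0,1,0,0,-0.03,0,0,0,1,0,0,-0.04,0,0,0,1,0,0,-0.04,0,0,0,1],
)

```text
t: 33.47
eef_pos: [0.4478, -0.3836, 0.0489]
tcp_rot: [0.707, 0.707, 0.0, 0.001]
ft_force: [-0.2, 0.3, -0.4]
width: 0.414
gripper_force: 14.8
```

```bash
python3 -c "
from h import *
print(telemetry.get_obs()['eef_pos'])
p,d=optics.grab_frame('side');p2,d=optics.grab_frame('top')
a=cv2.resize(p[120:220,220:340],(480,400));b=cv2.resize(p2[180:260,340:436],(480,400))
cv2.imwrite('pics/s5.png',cv2.resize(cv2.hconcat([a,b]),None,fx=.8,fy=.8)[:,:,::-1])"
```

```text
[ 0.44783428 -0.38357932  0.04892659]
```

View pics/s5.png

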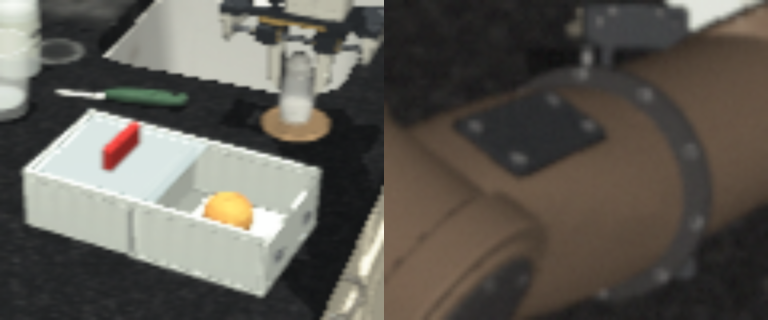

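The shaker is centred just above the coaster (295,115 in the crop), the mandarin is in the well, and the cover is still back. I lower it to contact.

>>> apply_moves(
  increments=[0,0,-0.01,0,0,0,1,0,0,-0.02,0,0,0,1,0,0,-0.03,0,0,0,1,0,0,-0.03,0,0,0,1,0,0,-0.03,0,0,0,1],
)

```text
t: 33.98
eef_pos: [0.4473, -0.3832, 0.0443]
tcp_rot: [0.707, 0.707, 0.0, -0.0]
ft_force: [0.7, 0.0, -0.7]
width: 0.416
gripper_force: 14.8
```

>>> apply_moves(
  increments=[0,0,-0.01,0,0,0,1,0,0,-0.01,0,0,0,1,0,0,-0.01,0,0,0,1,0,0,-0.01,0,0,0,1,0,0,-0.01,0,0,0,1],
)

```text
t: 34.4
eef_pos: [0.4473, -0.3834, 0.044]
tcp_rot: [0.707, 0.707, 0.0, 0.0]
ft_force: [-3.0, 2.2, 10.5]
width: 0.413
gripper_force: 15.6
```

>>> apply_moves(
  increments=[0,0,0,0,0,0,-1,0,0,0,0,0,0,-1,0,0,0,0,0,0,-1,0,0,0,0,0,0,-1,0,0,0,0,0,0,-1],
)

```text
t: 34.82
eef_pos: [0.4473, -0.3831, 0.043]
tcp_rot: [0.707, 0.707, -0.0, -0.0]
ft_force: [-0.0, -0.3, -0.3]
width: 0.726
gripper_force: 0.0
```

>>> apply_moves(
  increments=[0,0,0.15,0,0,0,-1,0,0,0.3,0,0,0,-1,0,0,0.5,0,0,0,-1,0,0,0.75,0,0,0,-1,0,0,1,0,0,0,-1],
)

```text
t: 35.23
eef_pos: [0.4468, -0.3829, 0.1639]
tcp_rot: [0.707, 0.707, -0.0, -0.001]
ft_force: [0.0, -0.7, -0.3]
width: 0.994
gripper_force: 0.0
```

>>> apply_moves(
  increments=[0.09,0.14,0,0,0,0.0157,1,0.18,0.28,0,0,0,0.0313,1,0.26,0.43,0,0,0,0.047,1,0.35,0.57,0,0,0,0.0626,1,0.44,0.715,0,0,0,0.0783,1],
)

```text
t: 35.65
eef_pos: [0.5004, -0.2965, 0.1632]
tcp_rot: [0.512, 0.859, 0.0, 0.0]
ft_force: [0.7, 0.3, -0.7]
width: 0.683
gripper_force: 0.0
```

>>> apply_moves(
  increments=[0.09,0.14,0,0,0,0.0157,1,0.18,0.28,0,0,0,0.0313,1,0.26,0.43,0,0,0,0.047,1,0.35,0.57,0,0,0,0.0626,1,0.44,0.715,0,0,0,0.0783,1],
)

```text
t: 36.07
eef_pos: [0.5532, -0.2108, 0.1631]
tcp_rot: [0.287, 0.958, -0.0, -0.0]
ft_force: [0.9, 0.3, -0.6]
width: 0.322
gripper_force: 0.0
```

>>> apply_moves(
  increments=[0.09,0.14,0,0,0,0.0157,1,0.18,0.28,0,0,0,0.0313,1,0.26,0.43,0,0,0,0.047,1,0.35,0.57,0,0,0,0.0626,1,0.44,0.715,0,0,0,0.0783,1],
)

```text
t: 36.48
eef_pos: [0.6059, -0.125, 0.163]
tcp_rot: [0.045, 0.999, -0.0, -0.0]
ft_force: [0.2, -0.6, -0.2]
width: 0.009
gripper_force: 0.0
```

```bash
cat > l5.py <<'E'
from look import *
print(telemetry.get_obs()['eef_pos'],telemetry.get_obs()['width'])
rep("bar side",cloud("side",(265,150,300,190),(0,150,90),(6,255,255)),.07,.11)
rep("salt",cloud("top",(365,190,420,245),(0,0,60),(180,60,255)),.06,.11)
E
python3 l5.py 5; python3 -c "
from h import *
p=cv2.imread('pics/side5.png');p2=cv2.imread('pics/top5.png')
a=cv2.resize(p[120:220,220:340],(480,400));b=cv2.resize(p2[130:260,260:416],(480,400))
cv2.imwrite('pics/s6.png',cv2.resize(cv2.hconcat([a,b]),None,fx=.8,fy=.8))"
```

```text
[ 0.60746216 -0.12154238  0.16274103] 0.007148966946284615
bar side 0
salt 118 rect [ 0.4444 -0.3758] [0.031 0.03 ] 10.8 med [ 0.4451 -0.3724  0.0877] zmax 0.1
   long axis deg 78.3
```

View pics/s6.png

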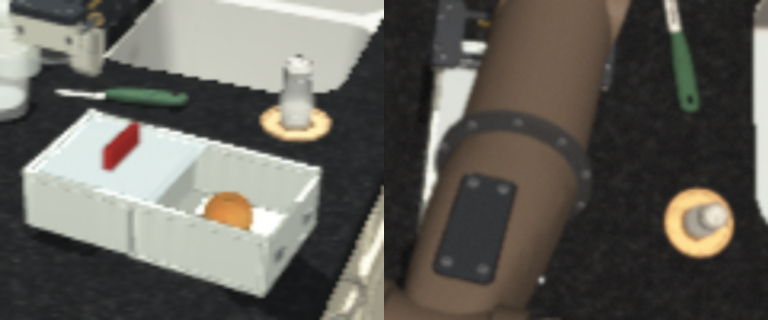

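The shaker stands on the coaster, the cover's bar is clear of the gripper, and the mandarin is in the well. Now I push the cover shut.

>>> apply_moves(
  increments=[0,0,-0.14,0,0,0,1,0,0,-0.28,0,0,0,1,0,0,-0.42,0,0,0,1,0,0,-0.56,0,0,0,1,0,0,-0.7,0,0,0,1],
)

```text
t: 37.0
eef_pos: [0.6052, -0.1266, 0.0783]
tcp_rot: [0.049, 0.999, -0.0, -0.0]
ft_force: [0.3, -0.0, -0.4]
width: -0.001
gripper_force: 0.0
```

>>> apply_moves(
  increments=[-0.12,0.01,0,0,0,0,1,-0.25,0.02,0,0,0,0,1,-0.4,0.04,0,0,0,0,1,-0.55,0.05,0,0,0,0,1,-0.7,0.07,0,0,0,0,1],
)

```text
t: 37.42
eef_pos: [0.521, -0.1184, 0.0792]
tcp_rot: [0.049, 0.999, -0.0, 0.0]
ft_force: [2.2, -1.1, -0.5]
width: 0.003
gripper_force: 0.8
```

>>> apply_moves(
  increments=[-0.1,0.01,0,0,0,0,1,-0.2,0.02,0,0,0,0,1,-0.28,0.03,0,0,0,0,1,-0.36,0.03,0,0,0,0,1,-0.44,0.04,0,0,0,0,1],
)

```text
t: 37.83
eef_pos: [0.4685, -0.113, 0.0793]
tcp_rot: [0.048, 0.999, -0.0, 0.0]
ft_force: [0.9, 0.1, 0.6]
width: 0.006
gripper_force: 0.7
```

>>> apply_moves(
  increments=[-0.01,0,0,0,0,0,1,-0.02,0,0,0,0,0,1,-0.03,0,0,0,0,0,1,-0.04,0,0,0,0,0,1,-0.05,0,0,0,0,0,1],
)

```text
t: 38.25
eef_pos: [0.4635, -0.1124, 0.0792]
tcp_rot: [0.048, 0.999, 0.0, 0.0]
ft_force: [0.3, 1.4, -0.6]
width: 0.008
gripper_force: 0.6
```

>>> apply_moves(
  increments=[-0.01,0,0,0,0,0,1,-0.02,0,0,0,0,0,1,-0.03,0,0,0,0,0,1,-0.03,0,0,0,0,0,1,-0.03,0,0,0,0,0,1],
)

```text
t: 38.67
eef_pos: [0.462, -0.1126, 0.0796]
tcp_rot: [0.047, 0.999, -0.0, 0.002]
ft_force: [8.8, 0.1, -5.4]
width: 0.003
gripper_force: 4.3
```

>>> apply_moves(
  increments=[-0.01,0,0,0,0,0,1,-0.02,0,0,0,0,0,1,-0.03,0,0,0,0,0,1,-0.03,0,0,0,0,0,1,-0.03,0,0,0,0,0,1],
)

```text
t: 39.08
eef_pos: [0.4619, -0.1128, 0.0802]
tcp_rot: [0.047, 0.999, -0.001, 0.005]
ft_force: [18.8, 0.9, -13.6]
width: 0.008
gripper_force: 9.2
```

>>> apply_moves(
  increments=[0.1,0,0,0,0,0,1,0.25,0,0,0,0,0,1,0.25,0,0.2,0,0,0,1,0.25,0,0.5,0,0,0,1,0.25,0,0.75,0,0,0,1],
)

```text
t: 39.5
eef_pos: [0.485, -0.1129, 0.17]
tcp_rot: [0.048, 0.999, -0.0, -0.001]
ft_force: [1.0, 1.1, 0.2]
width: 0.002
gripper_force: 0.0
```

>>> apply_moves(
  increments=[0,0.2,0.1,0,0,0,1,0,0.4,0.2,0,0,0,1,0,0.6,0.2,0,0,0,1,0,0.8,0.2,0,0,0,1,0,1,0.2,0,0,0,1],
)

```text
t: 39.92
eef_pos: [0.4853, 0.0083, 0.1933]
tcp_rot: [0.048, 0.999, 0.0, -0.0]
ft_force: [0.2, -0.4, -0.1]
width: 0.009
gripper_force: 0.0
```

>>> apply_moves(
  increments=[0,0.2,0,0,0,0,1,0,0.4,0,0,0,0,1,0,0.6,0,0,0,0,1,0,0.8,0,0,0,0,1,0,0.8,0,0,0,0,1],
)

```text
t: 40.33
eef_pos: [0.485, 0.1085, 0.1928]
tcp_rot: [0.045, 0.999, 0.001, -0.001]
ft_force: [-0.5, 1.0, -0.7]
width: 0.005
gripper_force: 0.0
```

```bash
cat > l6.py <<'E'
from look import *
def bar(t):
    c=blob(cv2.imread("pics/top%s.png"%t)[:,:,::-1].copy(),(0,150,90),(4,255,255),(275,150,335,240))
    r=cv2.minAreaRect(c);return ray("top",*r[0],.096)
b0,b1,b2=bar(0),bar(1),bar(tag);print("start",b0,"back",b1,"now",b2,np.linalg.norm(b1[:2]-b2[:2]))
E
python3 l6.py 6
```

```text
start [ 0.4523014  -0.10930331  0.096     ] back [ 0.56771537 -0.11962554  0.096     ] now [ 0.44417507 -0.10928336  0.096     ] 0.1239724378192446
```

View pics/top6.png

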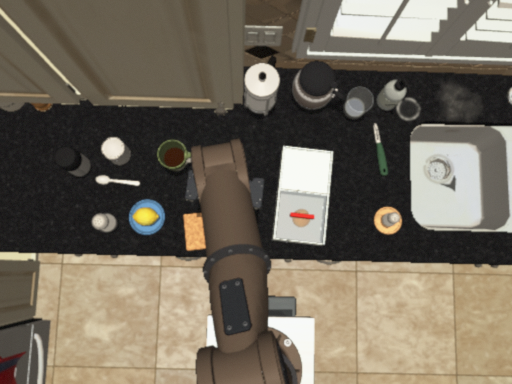

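View pics/side6.png

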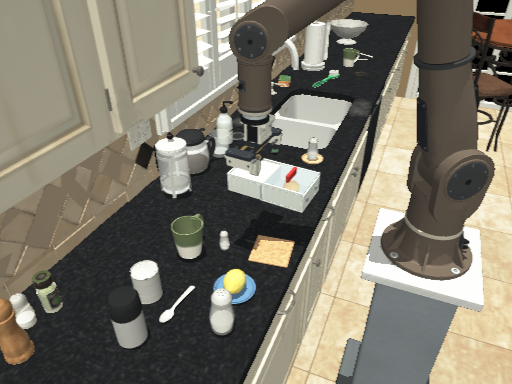

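The cover is shut (bar at 302,215, having moved 0.124 m between its stops). The lemon is in the dish, the shaker is upright on the coaster (391,218), the trivet is empty and the mug hasn't moved.

```bash
python3 -c "
from bench import env;print(env.sign_off())"
```

```text
the job is handed in; nothing more can be done
None
```

I handed the job in at about 40 s. The lemon is in the blue dish, the salt shaker stands on the coaster, the mandarin is in the box with the cover shut, the trivet is empty and the mug was left alone.

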